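# Load a brake caliper and push its tray under the reader gantry

## Task

Lay the brake caliper flat in the steel tray. Then push the tray, handle end last, up the little ramp of the inspection stand and under its low gantry until the tray's rear edge drops down behind the lip and the tray lies flat on the deck with the caliper still in it. Leave everything else on the worktop where it is.

Things in the scene. Friction and masses are not known exactly. Their poses are not given: they have to be found in the camera images.
- caliper: Bicycle brake caliper: flat grey C-shaped metal part lying left of the robot, 74 (its x) x 52 (its y) x 14 mm (z, up), body 11 mm thick, 0.13 kg; origin at the centre of its underside. Pinch it from above along its y, at the origin (52 mm wide there). Its x axis lies roughly across the worktop. It may have changed places with the hub shell.
- hub_shell: Bystander: bare aluminium hub shell, a spool lying on its side, 52 x 62 x 52 mm; origin at the centre of its underside. It lies about 0.1 m from the caliper. Must not be shifted.
- tray: Loose open steel tray, 124 (x) x 100 (y) x 20 mm (z), walls and floor 3 mm, 0.25 to 0.5 kg. Origin at the centre of its underside; x points to its front, which goes in first. On its rear wall a black stub handle on the centre line: 12 mm thick (y), x = -62 to -117 mm, z = 8 to 30 mm. It starts before the stand's ramp, roughly in line with it.
- tray_handle (a point): Point to pinch (across y, 12 mm) on the tray's handle: 85 mm behind the tray's origin, on its centre line, 22 mm above its underside.
- tray_front (a point): Middle of the lower front edge of the tray, 62 mm ahead of its origin.
- stand: Fixed aluminium inspection stand. Origin on the worktop under the middle of its lip; x is the way the tray goes in, z up. A ramp rises from the worktop at x = -70 mm to 8 mm at x = 0 (the lip), then a 5 mm drop to a flat deck 3 mm above the worktop, ending at a stop wall at x = 137 mm. Seated, the tray's origin is 62 to 75 mm ahead of the lip.
- stand_lip (a point): Middle of the lip, the ramp's crest, 8 mm above the worktop. Guide walls 22 mm high, 108 mm apart, run on both sides from 42 mm before it to the stop; before them flared walls widen the mouth to 140 mm, 80 mm before the lip.
- gantry (a point): Middle of the gantry's underside, 80 mm past the lip, 50 mm above the worktop. The gantry is 40 mm deep along the stand's x; the black reader head on it reaches up to 88 mm. The tray, tilted while it climbs the ramp, passes with under 10 mm to spare beneath.
- tape_roll: Bystander: roll of black tape lying flat near the front edge, 62 x 59 x 19 mm; origin at the centre of its underside. Must not be shifted.
- oil_bottle: Bystander: small oil bottle with a long red spout, 45 x 45 x 165 mm, standing to the left of the stand; origin at the centre of its underside. Must not be shifted.
- grease_tin: Bystander: round grease tin, 73 mm wide, 92 mm high, at the back; origin at the centre of its underside. Must not be shifted.

How it is judged:
By the outcome, as a careful person would: the job done as asked, in the order asked, and still so for the second after the job is handed in, with the robot touching nothing.
It also fails if it takes over 72 s, if anything falls off the work surface, if the arm or the gripper's body presses on something with over 40 N, if the wrist force passes 120 N, or if a joint passes its speed limit or range.

## Robot

A 6-joint arm with a two-finger parallel gripper is mounted at the origin on a cart in front of the work surface, level with it; the furniture and walls round the work are solid. World frame = base frame: x ahead of the robot, y to its left, z up, the work surface at z = 0. Lengths are in mm, angles in rad, forces in N, time in s.
With the tool pointing down it reaches from about 400 to 825 mm from the base axis. Payload 7 kg.
Tool frame: the origin (TCP) lies between the finger pads; the fingertips stand 25 mm ahead of it and the grasp point (between the pads) lies 6 mm ahead of it (robot.nose_length is the distance from the TCP to the fingertips, in mm); y points along the fingers, z is the direction in which the jaws open and shut, and the axes are right-handed (so a half turn about y gives the same grasp; the last joint's range is limited). The gripper opens to 85 mm and grips with 20 to 120 N. Pads are 22 mm wide; open, the fingers measure 114 mm over their backs; the gripper's body (76 mm by 85 mm) begins 54 mm behind the grasp point. The pads swing forward as they close: fully open they stand 13 mm farther back than shut.
Start: joints at [1.615, 0.359, 0.012, 0, -1.224, -0.288], TCP at [162.95, 655.013, 256.302] pointing down, gripper open.
Joint ranges: [-3.07, 3.07], [-1.43, 2.12], [-1.02, 1.25], [-3.03, 1.67], [-3.05, -0], [-3.03, 3.03]. Speed limits (rad/s): [2.39, 2.39, 3.01, 3.14, 3.14, 3.14].

## Interface

Orientations are given as a 3x3 rotation matrix whose columns are the frame's x, y, z axes.
In Python, from station import robot gives the robot as it stands.
- The arm moves only by the shell command python3 -m creep 'ROWS' [FORCE]. ROWS is JSON, a list of rows, each a list of 3 entries, a list of its own where there are three numbers: the shift along the tool's x, y, z in m, then the turn, a rotation vector about the tool's x, y, z in degrees, then the finger opening in m, from 0 to 0.0854. In form: [[[tx, ty, tz], [wx, wy, wz], fingers], ...]. A call has 1 to 20 rows; each row is the pose to reach, as a shift and turn from the pose commanded when the call began, along the tool's axes at that moment; what a row does not reach only later rows make up. A row lasts 1/8 s, in which the tool goes at most 62.5 mm and 10.7 degrees, less where a joint would pass 70% of its speed; a pose out of reach is approached as far as the arm can. A call with a gripper value outside its range is refused whole. The fingers move at their own pace and stop on an object; FORCE is the grip in N (left out, the last holds). Time passes only in rows, so rows that repeat a pose let the fingers close. It gives the time, the measured TCP pose, the force and the opening at its end, in the units of the state.
- robot.observe(): the state, without advancing time (a new reading comes with each control period).
- robot.camera(name): name is "scene" or "top" or "wrist"; returns (picture, depth): 400x640x3 uint8, red, green, blue; 400x640 float32, mm along the optical axis (not along the pixel's ray), 0 where there is no reading.
- robot.get_calibration(name): a dict with "K" (3x3 intrinsics, pixels), "T" (4x4, takes a point from camera to world coordinates); the wrist camera has in their place "tool_from_camera" (4x4, takes a point from camera to tool coordinates, whose origin is the TCP and whose axes are the tool frame's). Camera axes: x right, y down, z forward; pixel columns grow to the right and rows downward; lengths in mm; the calibration is good to about 2 mm. A picture is of the moment at which its call begins: read the wrist's pose just before it. get_calibration takes no time and is no camera call.
- robot.finish_job(): hands the job in, once; it reports no verdict.
The state is a dict: "clock": time; "q": joint angles; "joint_velocities": joint speeds; "joint_torque": joint torques, N m; "tool_pos": TCP position; "orientation": TCP orientation; "ft_force": force on the tool from outside, world axes, zero at the start; "moment": the same for the moment, N m; "finger_gap": opening from 0.0 (shut) to 1.0 (fully open).
Only numpy, scipy, OpenCV 4.12 (cv2) and the standard library are available. Lean on these libraries where they do the work, as an engineer would, in place of code of your own. Each camera call takes 0.05 s, during which the arm holds its last target.

## Working session

There is one attempt and no reset: what is moved stays moved. The work goes in short steps, Python scripts to look and compute and a shell command to move; the robot and the scene stay as the last step left them, time stands still between calls to the robot, and variables do not carry over. Pictures are saved under pics/ and viewed, and the job is handed in when it is done.

```bash
ls; mkdir -p pics; cat > h.py <<'E'
import numpy as np,cv2
from station import robot
def snap(name,fn):
    s=robot.observe(); im,d=robot.camera(name)
    cv2.imwrite('pics/'+fn+'.png',im[:,:,::-1]); np.savez('pics/'+fn+'.npz',im=im,d=d,p=s['tool_pos'],R=s['orientation'])
    return im,d
def T(name,fn=None):
    c=robot.get_calibration(name)
    if 'T' in c: return np.array(c['K']),np.array(c['T'])
    z=np.load('pics/'+fn+'.npz'); W=np.eye(4);W[:3,:3]=z['R'];W[:3,3]=z['p']
    return np.array(c['K']),W@np.array(c['tool_from_camera'])
def ray(name,u,v,z,fn=None):
    K,M=T(name,fn); d=M[:3,:3]@np.linalg.inv(K)@np.array([u,v,1.]); o=M[:3,3]
    return o+d*(z-o[2])/d[2]
def cloud(name,fn):
    K,M=T(name,fn); d=np.load('pics/'+fn+'.npz')['d']; v,u=np.mgrid[:400,:640]
    P=np.stack([(u-K[0,2])/K[0,0]*d,(v-K[1,2])/K[1,1]*d,d],-1)
    W=P@M[:3,:3].T+M[:3,3]; W[d==0]=np.nan
    return W
E
python3 - <<'E'
from h import *
print(robot.observe())
for n in('scene','top','wrist'): snap(n,n+'0')
print(T('top'))
E
```

```text
pics
{'clock': 0.0, 'q': array([ 1.61509262e+00,  3.59421122e-01,  1.10761232e-02, -3.36024016e-04,
       -1.22414826e+00, -2.88118990e-01]), 'joint_velocities': array([ 0.0010491 , -0.00111532,  0.00041306, -0.00058856, -0.00152721,
       -0.00219034]), 'joint_torque': array([-7.42356747e-05, -5.83325386e+01,  2.93417895e+01,  6.93675980e+00,
       -6.02205866e-03,  1.02672823e-05]), 'tool_pos': array([162.86284772, 654.59883478, 255.35159132]), 'orientation': array([[-9.70394605e-01, -2.40583710e-04, -2.41524848e-01],
       [ 2.41524901e-01, -1.70924608e-03, -9.70393117e-01],
       [-1.79364623e-04, -9.99998510e-01,  1.71675013e-03]]), 'ft_force': array([-0.09031303, -0.38429462, -0.01653505]), 'moment': array([-0.02678101, -0.00155543, -0.01999808]), 'finger_gap': 1.000440231888916}
(array([[515.71602303,   0.        , 326.27089668],
       [  0.        , 515.71602303, 202.14698014],
       [  0.        ,   0.        ,   1.        ]]), array([[ 2.62723529e-02, -9.96923698e-01,  7.38437746e-02,
         4.64636719e+02],
       [-9.99583700e-01, -2.53175636e-02,  1.38364618e-02,
         1.74062895e+01],
       [-1.19243522e-02, -7.41765498e-02, -9.97173831e-01,
         1.43870179e+03],
       [ 0.00000000e+00,  0.00000000e+00,  0.00000000e+00,
         1.00000000e+00]]))
```

View pics/top0.png

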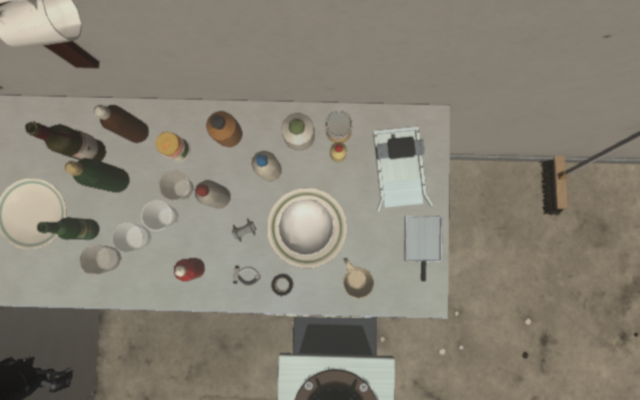

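View pics/scene0.png

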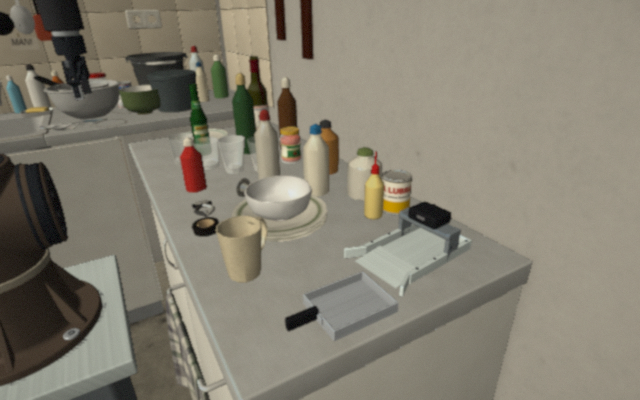

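View pics/wrist0.png

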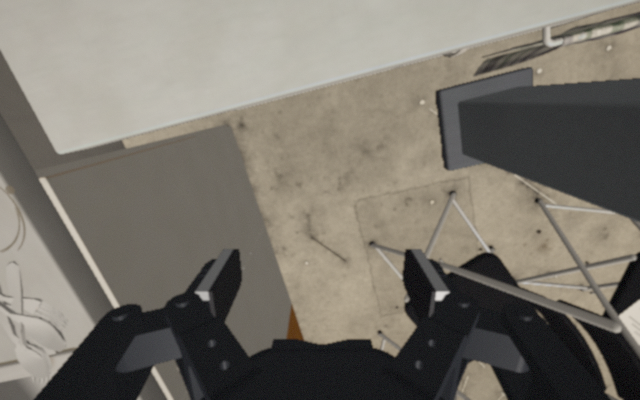

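```bash
python3 - <<'E'
from h import *
a=cv2.imread('pics/top0.png')
x=cv2.resize(a[210:310,215:305],None,fx=4,fy=4,interpolation=2)
y=cv2.resize(a[110:300,360:460],None,fx=4,fy=4,interpolation=2)[:600]
y=cv2.resize(a[120:290,365:450],None,fx=3.5,fy=3.5,interpolation=2)
h=600;o=np.zeros((h,800,3),np.uint8);o[:400,:360]=x;o[:y.shape[0],400:400+y.shape[1]]=y[:600]
cv2.imwrite('pics/z0.png',o)
for u,v in[(244,230),(247,274),(282,285),(423,238),(401,165),(338,124),(340,152),(357,280),(408,148)]: print(u,v,ray('top',u,v,10).round(0))
E
```

```text
244 230 [487. 263.  10.]
247 274 [366. 250.  10.]
282 285 [339. 153.  10.]
423 238 [ 478. -232.   10.]
401 165 [ 680. -168.   10.]
338 124 [791.  10.  10.]
340 152 [712.   3.  10.]
357 280 [358. -53.  10.]
408 148 [ 728. -187.   10.]
```

View pics/z0.png

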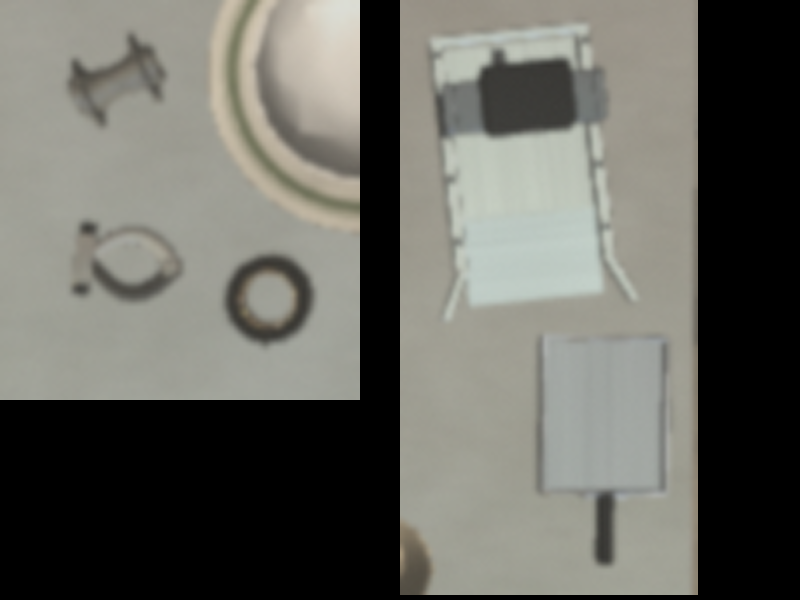

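```bash
python3 - <<'E'
from h import *
c=robot.get_calibration('wrist');print(np.array(c['tool_from_camera']).round(3),c['K'],robot.nose_length)
W=cloud('top','top0')
for u,v in[(423,238),(438,238),(408,238),(423,270),(408,148),(404,148),(400,180),(385,180),(400,210),(247,274),(238,274),(282,278),(357,280)]:print(u,v,W[v,u].round(1))
E
```

```text
[[ 1.00000e-03  9.49000e-01  3.15000e-01 -8.11450e+01]
 [ 1.00000e-03 -3.15000e-01  9.49000e-01 -1.17958e+02]
 [ 1.00000e+00 -1.00000e-03 -1.00000e-03  1.34500e+00]
 [ 0.00000e+00  0.00000e+00  0.00000e+00  1.00000e+00]] [[282.17236448   0.         321.74924341]
 [  0.         282.17236448 194.33977668]
 [  0.           0.           1.        ]] 25.0
423 238 [ 478.2 -233.2    3.4]
438 238 [ 479.3 -275.7   -1.7]
408 238 [ 477.1 -192.1    1.1]
423 270 [ 391.3 -230.3   26.4]
408 148 [ 713.4 -175.9   88.8]
404 148 [ 713.1 -165.3   89.1]
400 180 [ 638.3 -167.2    2.8]
385 180 [ 637.  -125.1    5. ]
400 210 [ 554.2 -168.4    3.2]
247 274 [3.658e+02 2.519e+02 3.000e-01]
238 274 [365.7 275.5   8.3]
282 278 [358.8 152.7  17.8]
357 280 [358.2 -52.8   8.1]
```

```bash
python3 -m creep '[[[-0.035,0,0.042],[0,9.5,0],0.085],[[-0.072,0,0.087],[0,19,0],0.085],[[-0.11,0,0.132],[0,28.5,0],0.085],[[-0.148,0,0.178],[0,38,0],0.085],[[-0.186,0,0.223],[0,47.5,0],0.085],[[-0.224,0,0.269],[0,57,0],0.085],[[-0.261,0.02,0.314],[0,66.5,0],0.085],[[-0.298,0.06,0.3585],[0,76,0],0.085],[[-0.298,0.105,0.3585],[0,76,0],0.085],[[-0.298,0.105,0.3585],[0,76,0],0.085],[[-0.298,0.105,0.3585],[0,76,0],0.085]]'
python3 - <<'E'
from h import *
s=robot.observe();print(s['clock'],s['q'].round(3),s['tool_pos'],s['orientation'].round(3),s['ft_force'])
snap('wrist','w1')
E
```

```text
clock: 1.52
tool_pos: [366.2, 236.3, 152.7]
orientation: [[-0.002, 0.001, -1.0], [1.0, 0.001, -0.002], [0.001, -1.0, -0.001]]
ft_force: [-0.6, 0.3, 0.3]
finger_gap: 0.996
1.525 [ 1.029e+00  6.000e-02 -6.390e-01  1.000e-03 -8.700e-01 -1.028e+00] [366.21269445 236.32368262 152.73921966] [[-0.002  0.001 -1.   ]
 [ 1.     0.001 -0.002]
 [ 0.001 -1.    -0.001]] [-0.59950482  0.29951201  0.29888148]
```

View pics/w1.png

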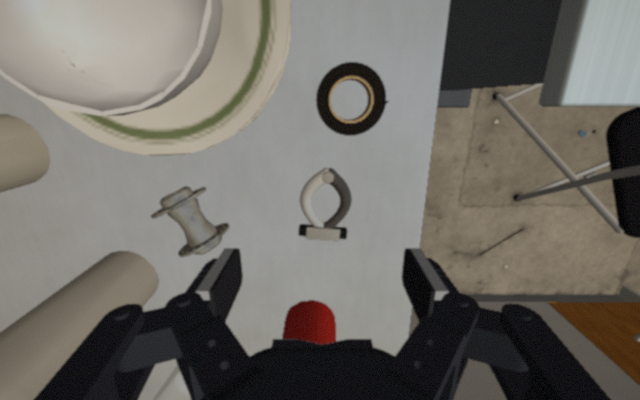

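```bash
python3 - <<'E'
from h import *
im=np.load('pics/w1.npz')['im'];W=cloud('wrist','w1')
cv2.imwrite('pics/w1z.png',cv2.resize(im[150:260,270:380,::-1],None,fx=5,fy=5,interpolation=2))
m=(W[...,2]>5)&(W[...,2]<25); m[:155]=0;m[248:]=0;m[:,:285]=0;m[:,365:]=0
P=W[m];print(len(P),np.nanmedian(W[155:240,370:400,2]))
print(P.min(0),P.max(0),P.mean(0))
print(cv2.minAreaRect(P[:,:2].astype(np.float32)))
for y in range(205,300,6):
    q=P[abs(P[:,1]-y)<3]
    if len(q): print(y,len(q),q.min(0).round(1),q.max(0).round(1))
E
```

```text
2103 0.42707637438644497
[338.02562854 214.95293833   5.01300695] [390.64700387 289.75511863  15.27640488] [363.70249622 254.53065362  10.30564899]
((363.1961669921875, 251.86859130859375), (74.3283920288086, 50.38966369628906), 85.85769653320312)
217 100 [351.7 215.    5.7] [370.8 220.   14.1]
223 189 [346.7 220.    6.1] [378.5 226.   15.3]
229 208 [342.7 226.    6.8] [382.5 232.   14.6]
235 171 [339.6 232.    6.6] [385.6 238.   13.3]
241 143 [338.5 238.    6.2] [387.7 244.   13. ]
247 125 [338.3 244.1   6.2] [387.8 250.   11.6]
253 116 [338.  250.1   5. ] [388.  255.8  11.5]
259 128 [338.9 256.    5.5] [387.  262.   11.1]
265 134 [342.8 262.    5. ] [384.1 268.   10.6]
271 148 [345.7 268.    5. ] [380.1 274.   10. ]
277 296 [341.2 274.    5. ] [390.5 280.   14.5]
283 256 [341.3 280.    7.7] [390.6 285.9  15.1]
289 89 [341.1 286.    7.1] [384.5 289.8  14.6]
```

View pics/w1z.png

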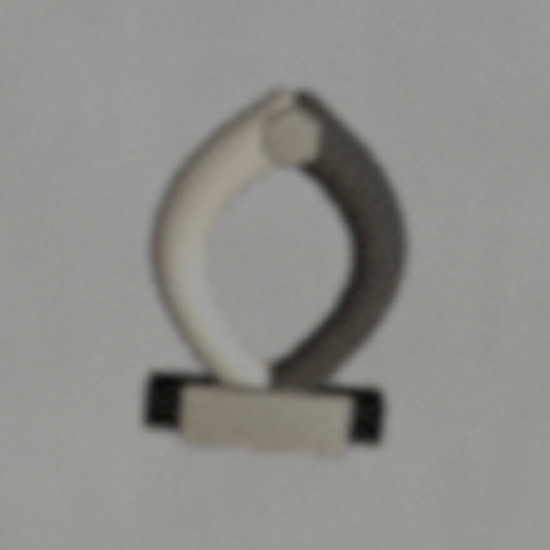

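```bash
python3 - <<'E'
from h import *
W=cloud('wrist','w1');z=np.load('pics/w1.npz')
t=(W-z['p'])@z['R']
m=(t[...,1]>-30)&(t[...,1]<40)&(abs(t[...,0])<40)&(abs(t[...,2])<70)
v,u=np.nonzero(m);P=t[m];print(len(P),P[:,1].max(),np.percentile(P[:,1],[50,90,99]),P[P[:,1]>P[:,1].max()-4].mean(0), u.min(),u.max(),v.min(),v.max())
for sgn in(-1,1):
    q=P[P[:,2]*sgn>0];print(q.min(0),q.max(0))
E
```

```text
4834 12.727315849810061 [-12.61748926   3.75110858  10.00182552] [-2.55313157  9.95711805  2.66335779] 159 480 248 321
[-13.99310774 -29.98979819 -61.6727771 ] [ 10.02247595  12.19215814 -41.78178094]
[-13.94852145 -29.95236237  42.04165745] [10.59447513 12.72731585 60.59044677]
```

```bash
python3 -m creep '[[[0.0168,0.02,0.0025],[0,4,0],0.075],[[0.0168,0.06,0.0025],[0,4,0],0.075],[[0.0168,0.09,0.0025],[0,4,0],0.075],[[0.0168,0.11,0.0025],[0,4,0],0.075],[[0.0168,0.122,0.0025],[0,4,0],0.075],[[0.0168,0.129,0.0025],[0,4,0],0.075],[[0.0168,0.129,0.0025],[0,4,0],0.075],[[0.0168,0.129,0.0025],[0,4,0],0.048],[[0.0168,0.129,0.0025],[0,4,0],0.045],[[0.0168,0.129,0.0025],[0,4,0],0.045],[[0.0168,0.129,0.0025],[0,4,0],0.045],[[0.0168,0.129,0.0025],[0,4,0],0.045]]' 40
python3 - <<'E'
from h import *
snap('wrist','w2')
E
```

```text
clock: 3.08
tool_pos: [363.4, 252.4, 23.4]
orientation: [[0.069, 0.001, -0.998], [0.998, 0.001, 0.069], [0.001, -1.0, -0.001]]
ft_force: [-3.6, -2.1, 10.7]
finger_gap: 0.56
```

View pics/w2.png

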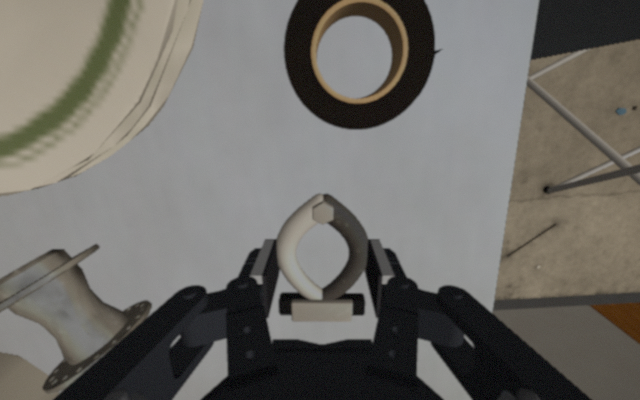

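```bash
python3 -m creep '[[[0,-0.01,0],[0,0,0],0.045],[[0,-0.04,0],[0,0,0],0.045],[[0,-0.08,0],[0,0,0],0.045],[[0,-0.13,0],[0,0,0],0.045],[[0,-0.18,0],[0,0,0],0.045],[[0,-0.18,0],[0,0,0],0.045]]'
python3 - <<'E'
from h import *
snap('wrist','w3')
W=cloud('top','top0')
m=(W[...,0]>250)&(W[...,0]<600)&(W[...,1]<350)&(W[...,1]>-320)
print('max z',np.nanpercentile(W[m][:,2],[90,99,100]))
# tray outline by height / colour
import sys
im=np.load('pics/top0.npz')['im']
t=(W[...,0]>380)&(W[...,0]<560)&(W[...,1]<-150)&(W[...,1]>-320)
for x in range(400,550,8):
    r=t&(abs(W[...,0]-x)<4)
    q=W[r&(W[...,2]>9)]
    if len(q):print(x,q[:,1].min().round(1),q[:,1].max().round(1),len(q),q[:,2].max().round(1))
E
```

```text
clock: 3.88
tool_pos: [364.4, 253.6, 206.8]
orientation: [[0.069, 0.005, -0.998], [0.998, 0.007, 0.069], [0.007, -1.0, -0.004]]
ft_force: [0.4, -0.1, -2.0]
finger_gap: 0.558
max z [ 40.0628367  152.58994107 213.96083778]
400 -235.5 -189.3 16 34.0
408 -235.6 -225.9 15 35.0
416 -281.2 -182.1 67 30.9
424 -280.5 -181.9 11 23.1
432 -281.6 -182.0 13 24.0
440 -280.6 -181.6 13 23.9
448 -281.0 -182.1 9 25.4
456 -280.6 -181.2 10 22.3
464 -280.8 -181.5 15 21.0
472 -279.9 -181.7 11 25.3
480 -280.4 -181.4 11 20.3
488 -281.4 -181.7 15 22.1
496 -280.0 -181.2 11 20.8
504 -280.6 -168.4 13 23.1
512 -279.9 -181.2 10 24.6
520 -279.8 -181.4 11 21.0
528 -279.7 -181.2 12 22.5
536 -279.5 -181.4 52 24.0
```

View pics/w3.png

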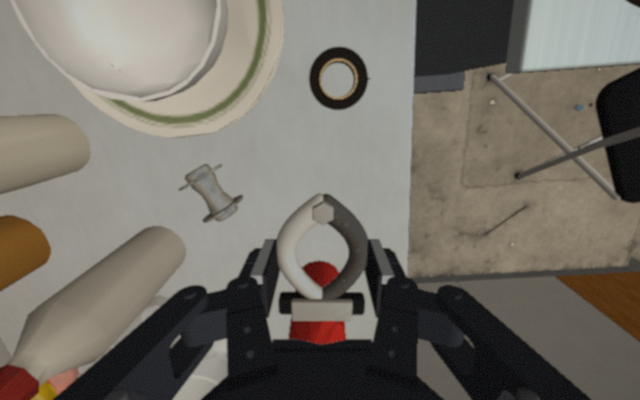

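```bash
python3 -m creep '[[[0,-0.03,0],[0,0,0],0.045],[[-0.03,-0.05,-0.01],[0,0,0],0.045],[[-0.08,-0.05,-0.025],[0,-1,0],0.045],[[-0.135,-0.05,-0.042],[0,-1.5,0],0.045],[[-0.19,-0.05,-0.059],[0,-2,0],0.045],[[-0.245,-0.05,-0.076],[0,-2.5,0],0.045],[[-0.3,-0.05,-0.093],[0,-3,0],0.045],[[-0.355,-0.05,-0.11],[0,-3.5,0],0.045],[[-0.41,-0.05,-0.127],[0,-4,0],0.045],[[-0.45,-0.03,-0.14],[0,-4.5,0],0.045],[[-0.47,0.02,-0.147],[0,-4.5,0],0.045],[[-0.4745,0.06,-0.1477],[0,-4.5,0],0.045],[[-0.4745,0.082,-0.1477],[0,-4.5,0],0.045],[[-0.4745,0.082,-0.1477],[0,-4.5,0],0.045],[[-0.4745,0.082,-0.1477],[0,-4.5,0],0.045]]'
python3 - <<'E'
from h import *
print(robot.observe()['q'])
snap('wrist','w4');snap('top','t4')
E
```

```text
clock: 5.8
tool_pos: [477.7, -231.6, 120.6]
orientation: [[-0.01, -0.0, -1.0], [1.0, -0.0, -0.01], [-0.0, -1.0, 0.0]]
ft_force: [0.1, -0.3, -0.6]
finger_gap: 0.564
[-8.17061212e-02  2.55627471e-01 -4.82495150e-01  2.66770042e-04
 -8.32852521e-01  9.10718050e-02]
```

View pics/w4.png

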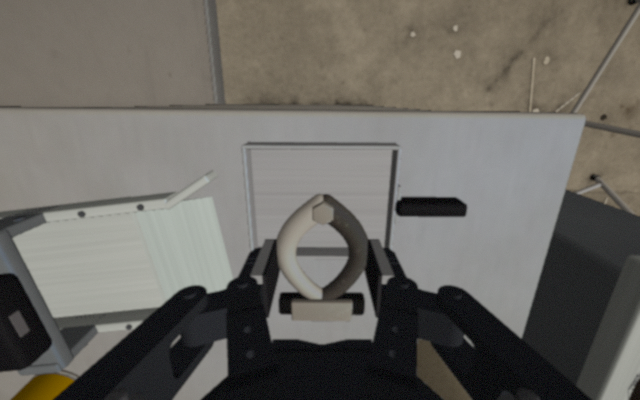

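View pics/t4.png

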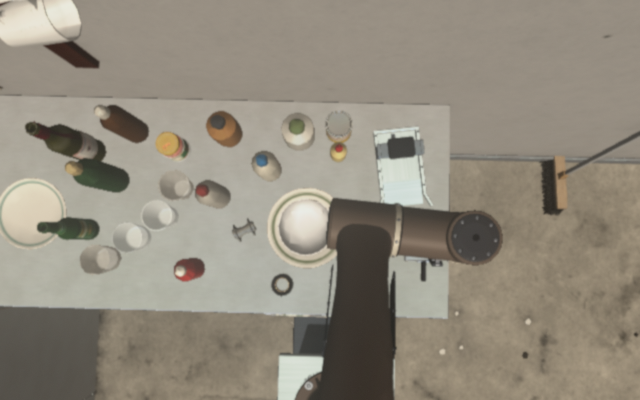

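```bash
python3 - <<'E'
from h import *
for u,v,z in[(243,144,20),(398,145,20),(249,248,20),(391,248,20),(389,250,3),(252,252,3),(400,206,30),(466,207,30),(466,198,30)]: print(u,v,ray('wrist',u,v,z,'w4').round(1))
W=cloud('wrist','w4')
im=np.load('pics/w4.npz')['im']
m=(W[...,2]>14)&(W[...,2]<26);m[:130]=0;m[240:]=0;m[:,:235]=0;m[:,402:]=0
for x in range(408,552,12):
    q=W[m&(abs(W[...,0]-x)<6)]
    if len(q):print(x,len(q),q.min(0).round(1),q.max(0).round(1))
q=W[m];print(q.min(0),q.max(0))
# dark handle
hm=(im.max(2)<50);hm[:190]=0;hm[225:]=0;hm[:,:385]=0;hm[:,480:]=0
q=W[hm&(W[...,2]>25)];print(len(q),q.min(0),q.max(0))
E
```

```text
243 144 [ 538.7 -281.6   20. ]
398 145 [ 419.1 -281.9   20. ]
249 248 [ 540.6 -191.4   20. ]
391 248 [ 416.8 -192.5   20. ]
389 250 [ 413.8 -180.9    3. ]
252 252 [ 543.  -177.6    3. ]
400 206 [ 415.7 -235.4   30. ]
466 207 [ 363.5 -235.    30. ]
466 198 [ 364.7 -242.5   30. ]
408 26 [ 411.7 -248.2   14.3] [ 414.  -215.2   25.5]
420 644 [ 414.1 -281.5   14. ] [ 426.  -198.2   25.8]
432 76 [ 426.  -281.4   15.4] [ 438.  -278.6   21.9]
444 78 [ 438.2 -281.3   16.4] [ 450.  -278.4   22.8]
456 75 [ 450.  -281.5   15.7] [ 461.6 -278.2   22.2]
468 80 [ 462.3 -281.4   16.3] [ 473.9 -278.1   21.3]
480 75 [ 474.6 -281.2   14. ] [ 485.6 -277.8   21.7]
492 69 [ 486.2 -281.3   14. ] [ 497.9 -278.1   21.6]
504 71 [ 498.4 -281.3   14. ] [ 509.7 -278.7   22.4]
516 78 [ 510.1 -281.2   14. ] [ 521.9 -278.7   21.6]
528 76 [ 522.5 -281.2   14. ] [ 534.  -278.5   21.7]
540 533 [ 534.1 -281.1   14. ] [ 540.8 -198.4   22.3]
[ 411.73722847 -281.47368608   14.00094953] [ 540.76617629 -198.23918884   25.77468307]
917 [ 363.59858283 -237.92428439   25.07883141] [ 417.68994756 -227.30167471   32.23974161]
```

```bash
python3 -m creep '[[[0,0.03,-0.0005],[0,0,0],0.045],[[0,0.06,-0.0005],[0,0,0],0.045],[[0,0.08,-0.0005],[0,0,0],0.045],[[0,0.088,-0.0005],[0,0,0],0.045],[[0,0.0925,-0.0005],[0,0,0],0.045],[[0,0.0925,-0.0005],[0,0,0],0.045],[[0,0.0925,-0.0005],[0,0,0],0.045]]'

```

```text
clock: 6.78
tool_pos: [478.6, -231.6, 28.6]
orientation: [[-0.009, 0.001, -1.0], [1.0, -0.0, -0.009], [-0.0, -1.0, -0.001]]
ft_force: [0.1, 0.2, -0.7]
finger_gap: 0.562
```

```bash
python3 -m creep '[[[0,0.001,0],[0,0,0],0.045],[[0,0.002,0],[0,0,0],0.045],[[0,0.002,0],[0,0,0],0.055],[[0,0.002,0],[0,0,0],0.064],[[0,0.002,0],[0,0,0],0.064],[[0,0,0],[0,0,0],0.064],[[0,-0.02,0],[0,0,0],0.064],[[0,-0.06,0],[0,0,0],0.064],[[0,-0.11,0],[0,0,0],0.064],[[0,-0.11,0],[0,0,0],0.064]]'
python3 - <<'E'
from h import *
snap('wrist','w5')
E
```

```text
clock: 8.02
tool_pos: [480.6, -232.1, 142.0]
orientation: [[-0.01, 0.008, -1.0], [1.0, -0.001, -0.01], [-0.002, -1.0, -0.008]]
ft_force: [-0.1, 0.0, 0.5]
finger_gap: 0.747
```

View pics/w5.png

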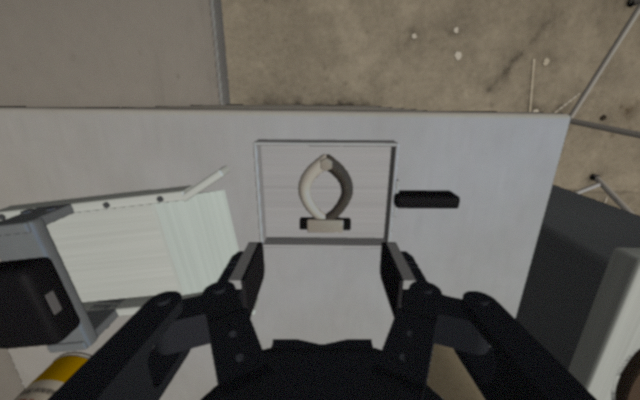

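```bash
python3 -m creep '[[[0,-0.02,0.01],[0,10,0],0.04],[[0,-0.03,0.02],[0,20,0],0.04],[[0,-0.03,0.03],[0,30,0],0.04],[[0,-0.03,0.04],[0,40,0],0.04],[[0,-0.03,0.05],[0,50,0],0.04],[[0,-0.03,0.06],[0,60,0],0.04],[[0,-0.03,0.07],[0,70,0],0.04],[[0,-0.03,0.08],[0,80,0],0.04],[[0,-0.03,0.085],[0,90,0],0.04],[[0,-0.03,0.085],[0,90,0],0.04],[[0,-0.03,0.085],[0,90,0],0.04]]'
python3 - <<'E'
from h import *
print(robot.observe()['q'])
snap('wrist','w6')
E
```

```text
clock: 9.45
tool_pos: [393.0, -232.3, 167.3]
orientation: [[1.0, -0.001, -0.013], [0.013, 0.0, 1.0], [-0.001, -1.0, 0.0]]
ft_force: [-0.4, -0.5, -0.2]
finger_gap: 0.463
[-1.00385740e-01  7.88844801e-02 -5.77519689e-01 -6.16750016e-05
 -9.15283433e-01 -1.45727774e+00]
```

View pics/w6.png

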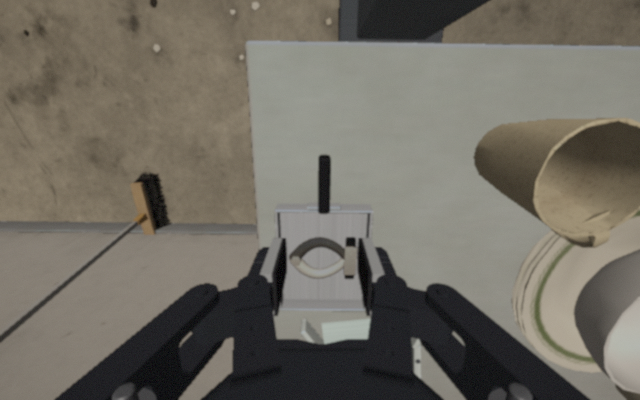

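```bash
python3 - <<'E'
from h import *
for n,f in(('top','top0'),('wrist','w5'),('wrist','w4')):
    W=cloud(n,f);im=np.load(f'pics/{f}.npz')['im']
    print(f)
    m=(W[...,0]>545)&(W[...,0]<800)&(W[...,1]<-80)&(W[...,1]>-260)
    if n=='wrist': m[260:]=0
    for x in range(550,790,10):
        r=m&(abs(W[...,0]-x)<5)
        q=W[r&(W[...,2]>15)&(W[...,2]<28)]
        if len(q)<3: continue
        L=q[q[:,1]>-165,1];R=q[q[:,1]<-165,1]
        c=W[r&(abs(W[...,1]+170)<25),2]
        g=lambda a:(a.min().round(1),a.max().round(1),len(a)) if len(a) else None
        print(x,'R',g(R),'L',g(L),'cz',np.nanmedian(c).round(1) if len(c) else None)
im=cv2.imread('pics/top0.png');cv2.imwrite('pics/z1.png',cv2.resize(im[120:220,365:445],None,fx=6,fy=6,interpolation=2))
im=cv2.imread('pics/w5.png');cv2.imwrite('pics/z2.png',cv2.resize(im[150:330,0:260],None,fx=3,fy=3,interpolation=2))
E
```

```text
top0
550 R None L (np.float64(-108.7), np.float64(-102.9), 7) cz -0.7
560 R None L (np.float64(-111.5), np.float64(-105.1), 8) cz -1.4
570 R (np.float64(-254.4), np.float64(-245.4), 11) L (np.float64(-116.4), np.float64(-108.2), 12) cz -0.4
580 R (np.float64(-250.5), np.float64(-240.6), 11) L (np.float64(-119.4), np.float64(-110.9), 10) cz 0.9
590 R (np.float64(-244.8), np.float64(-234.9), 11) L (np.float64(-121.7), np.float64(-113.3), 12) cz 2.2
600 R (np.float64(-239.6), np.float64(-228.2), 12) L (np.float64(-119.0), np.float64(-110.4), 13) cz 2.8
610 R (np.float64(-236.9), np.float64(-228.6), 10) L (np.float64(-118.4), np.float64(-109.8), 11) cz 3.5
620 R (np.float64(-234.2), np.float64(-226.2), 13) L (np.float64(-115.8), np.float64(-109.9), 12) cz 5.2
630 R (np.float64(-234.7), np.float64(-182.3), 16) L (np.float64(-115.7), np.float64(-107.1), 14) cz 6.9
640 R (np.float64(-231.4), np.float64(-224.9), 9) L (np.float64(-112.7), np.float64(-106.6), 9) cz 3.2
650 R (np.float64(-230.8), np.float64(-222.5), 16) L (np.float64(-112.1), np.float64(-103.9), 13) cz 1.5
660 R (np.float64(-22
[... 3145 characters left out ...]
1.5), np.float64(-221.6), 142) L None cz 3.4
660 R (np.float64(-230.4), np.float64(-220.3), 144) L None cz 3.3
670 R (np.float64(-229.1), np.float64(-218.5), 146) L None cz 3.3
680 R (np.float64(-227.6), np.float64(-218.0), 136) L None cz 3.3
690 R (np.float64(-226.4), np.float64(-217.1), 134) L None cz 3.3
700 R (np.float64(-225.1), np.float64(-214.8), 141) L None cz 3.3
710 R (np.float64(-223.8), np.float64(-213.9), 164) L None cz 3.4
720 R (np.float64(-222.6), np.float64(-221.1), 40) L None cz 3.3
730 R (np.float64(-221.2), np.float64(-219.5), 46) L None cz 3.3
740 R (np.float64(-219.9), np.float64(-218.5), 39) L None cz 3.3
750 R (np.float64(-218.4), np.float64(-217.6), 16) L None cz 3.2
```

View pics/z1.png

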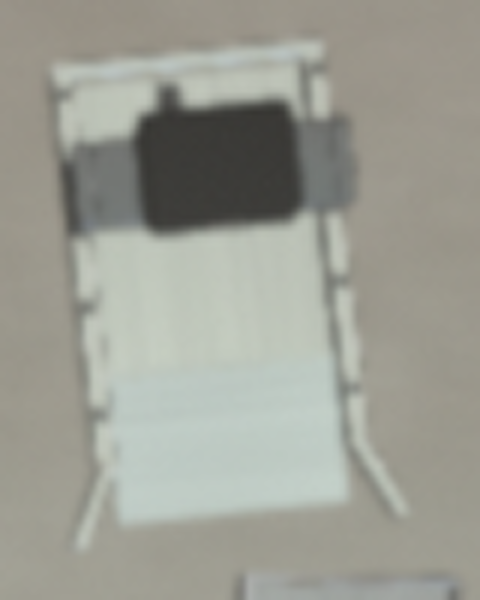

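View pics/z2.png

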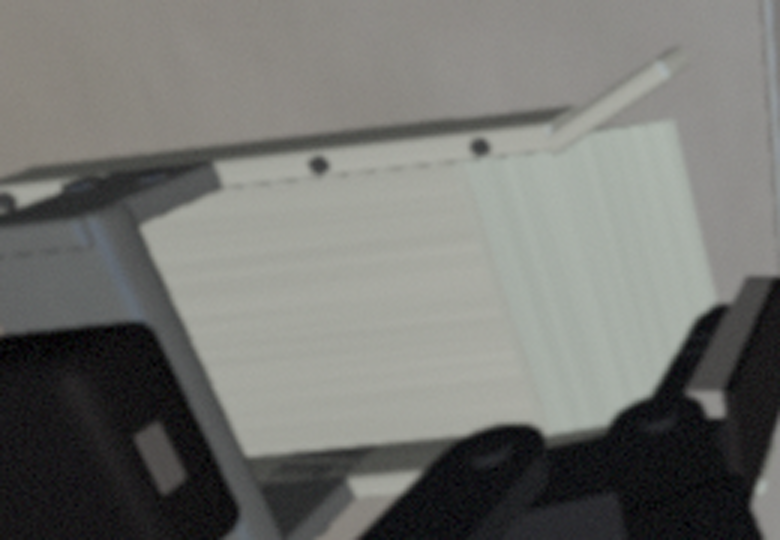

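```bash
python3 - <<'E'
from h import *
for u,v,z in[(156.7,205,8),(181.7,293,8),(224,190.7,0)]: print(ray('wrist',u,v,z,'w5').round(1))
# top z1 6x offset (365,120)
for u,v,z in[(118,378,8),(330,358,8),(120,523,0),(350,497,0),(110,470,22),(352,437,22),(235,75,22)]: print('top',ray('top',365+u/6,120+v/6,z).round(1))
W=cloud('wrist','w5')
# lip: points in stand axis
a=np.arctan(.1263);e=np.array([np.cos(a),np.sin(a)]);n=np.array([-e[1],e[0]])
D=W[...,:2]-np.array([650,-167.6]);s=D@e;l=D@n
m=(abs(l)<45)&(np.arange(400)[:,None]<260)
for k in range(-90,60,4):
    q=W[m&(abs(s-k)<2)]
    if len(q)>5: print(k,np.nanmedian(q[:,2]).round(1),end='; ')
E
```

```text
[ 640.8 -217.3    8. ]
[ 631.6 -117.     8. ]
[ 577.7 -229.8    0. ]
top [ 628.2 -124.     8. ]
top [ 640.  -222.1    8. ]
top [ 561.3 -126.9    0. ]
top [ 576.1 -233.5    0. ]
top [ 584.1 -119.7   22. ]
top [ 602.  -230.3   22. ]
top [ 769.  -174.2   22. ]
-90 0.5; -86 0.5; -82 0.4; -78 0.6; -74 1.2; -70 1.5; -66 2.0; -62 2.5; -58 2.8; -54 3.4; -50 3.8; -46 4.3; -42 4.8; -38 5.3; -34 5.7; -30 6.1; -26 6.5; -22 7.0; -18 7.5; -14 7.9; -10 8.3; -6 3.6; -2 3.4; 2 3.4; 6 3.4; 10 3.5; 14 3.4; 18 3.4; 22 3.4; 26 3.3; 30 3.4; 34 3.5; 38 3.5; 42 3.5; 46 3.4; 50 54.4; 54 3.9; 58 3.8;
```

```bash
python3 -m creep '[[[0.001,0.05,0],[0,0,0],0.035],[[0.001,0.09,0],[0,0,0],0.035],[[0.001,0.115,0],[0,0,0],0.035],[[0.001,0.128,0],[0,0,0],0.035],[[0.001,0.134,0],[0,0,0],0.03],[[0.001,0.134,0],[0,0,0],0.03],[[0.001,0.134,0],[0,0,0],0.015],[[0.001,0.134,0],[0,0,0],0.005],[[0.001,0.134,0],[0,0,0],0.005],[[0.001,0.134,0],[0,0,0],0.005],[[0.001,0.134,0],[0,0,0],0.005]]' 40
python3 - <<'E'
from h import *
snap('wrist','w7')
s=robot.observe();print(s['tool_pos'],s['q'])
E
```

```text
clock: 10.88
tool_pos: [394.8, -232.4, 34.7]
orientation: [[1.0, 0.002, -0.01], [0.01, -0.0, 1.0], [0.002, -1.0, -0.0]]
ft_force: [-1.4, 3.0, 6.1]
finger_gap: 0.13
[ 394.75115888 -232.41752622   34.70325639] [-9.99913911e-02  2.85614986e-01 -7.26262779e-01  2.74936819e-04
 -5.57186225e-01 -1.46114361e+00]
```

View pics/w7.png

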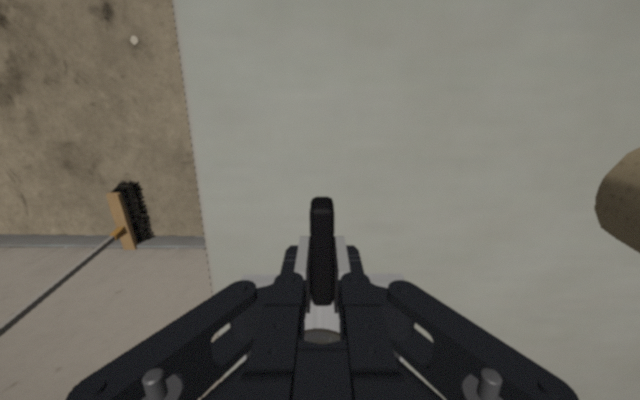

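```bash
python3 - <<'E'
from h import *
for z in (30,27):print(ray('wrist',321,198,z,'w7'))
W=cloud('wrist','w7');print(W[205:300:15,321].round(1),W[196:202,321].round(1))
E
```

```text
[ 355.90519267 -234.41107352   30.        ]
[ 356.95439713 -234.4096422    27.        ]
[[ 361.2 -234.4   25.2]
 [ 366.5 -234.3   30.9]
 [ 374.2 -234.3   31.1]
 [ 382.7 -234.2   30.3]
 [ 390.7 -234.1   31.1]
 [ 400.6 -234.1   29.4]
 [ 408.6 -234.    31. ]] [[ 3.653e+02 -2.344e+02 -3.000e-01]
 [ 3.611e+02 -2.344e+02  1.360e+01]
 [ 3.614e+02 -2.344e+02  1.420e+01]
 [ 3.615e+02 -2.344e+02  1.550e+01]
 [ 3.617e+02 -2.344e+02  1.670e+01]
 [ 3.612e+02 -2.344e+02  1.940e+01]]
```

```bash
python3 -m creep '[[[0,0,0.004],[0,-1,0],0.005],[[0.001,0,0.01],[0,-2,0],0.005],[[0.002,0,0.016],[0,-3.2,0],0.005],[[0.003,0,0.022],[0,-4.4,0],0.005],[[0.004,0,0.028],[0,-5.6,0],0.005],[[0.0043,0,0.033],[0,-6.6,0],0.005],[[0.0043,0,0.033],[0,-6.6,0],0.005],[[0.0043,0,0.033],[0,-6.6,0],0.005]]' 40
python3 - <<'E'
from h import *
snap('wrist','w8');snap('scene','s8');snap('top','t8')
E
```

```text
clock: 11.92
tool_pos: [399.1, -199.2, 34.7]
orientation: [[0.992, 0.002, -0.125], [0.125, -0.0, 0.992], [0.002, -1.0, -0.001]]
ft_force: [-0.6, 1.2, 7.9]
finger_gap: 0.131
```

View pics/s8.png

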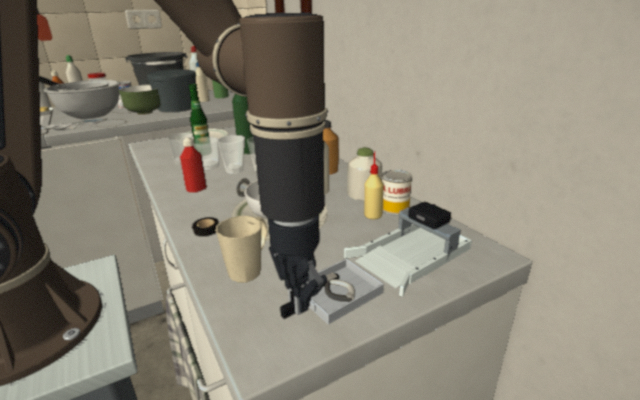

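View pics/t8.png

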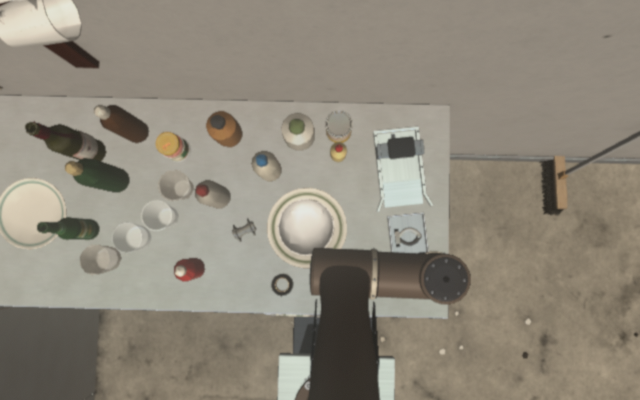

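```bash
python3 - <<'E'
from h import *
W=cloud('top','t8')
for x in range(466,556,8):
    q=W[(abs(W[...,0]-x)<4)&(W[...,1]<-125)&(W[...,1]>-255)&(W[...,2]>9)&(W[...,2]<30)]
    if len(q):print(x,q[:,1].min().round(1),q[:,1].max().round(1))
q=W[(W[...,0]>500)&(W[...,0]<556)&(W[...,1]<-140)&(W[...,1]>-235)&(W[...,2]>12)&(W[...,2]<30)]
for y in range(-230,-140,10):
    r=q[abs(q[:,1]-y)<5]
    if len(r):print('front',y,r[:,0].max())
im=cv2.imread('pics/t8.png');cv2.imwrite('pics/z3.png',cv2.resize(im[120:270,365:445],None,fx=4,fy=4,interpolation=2))
E
```

```text
466 -242.3 -143.2
474 -242.2 -140.5
482 -239.3 -139.9
490 -239.1 -138.1
498 -236.7 -137.2
506 -235.4 -136.8
514 -235.5 -136.6
522 -242.6 -133.3
530 -232.8 -133.8
538 -232.8 -133.7
546 -230.2 -176.0
front -230 546.5631370444536
front -220 546.5934107382728
front -210 546.2777248014131
front -200 543.1324289221094
front -190 543.1690892269813
front -180 539.9231306261092
front -170 539.6686285931171
front -160 539.5626994771992
front -150 536.454072747389
```

View pics/z3.png

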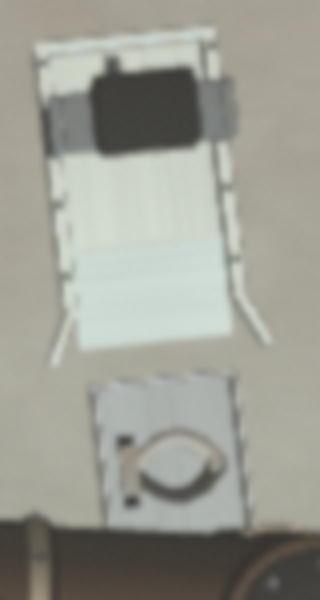

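```bash
python3 - <<'E'
import numpy as np
f0=-98
def st(f,th=None):
    if f<=-70: t=0;zr=0
    elif f<=0: t=np.arcsin(8*(f+70)/70/124);zr=0
    elif f<=54: t=np.arctan(8/(124-f));zr=0
    else:
        t=np.radians(np.interp(f,[54,62,70,78,86,94,125],[6.5,5,2.5,0,-2,-2.2,-2.2])) ; zr=8-(124-f)*np.sin(t)
    if th is not None: t=np.radians(th[0]);zr=th[1]
    c,s=np.cos(t),np.sin(t)
    return (f-124*c)-22*c-33.5*s, zr+33.5*c-22*s, np.degrees(t)
b=st(f0)
for f in list(range(-98,0,12))+[0,12,24,36,48,54,58,62,66,70,74,78,86,94,102,110,118,124]:
    a=st(f);print(f,'tx %.1f ty %.1f wz %.1f'%(a[0]-b[0],-(a[1]-b[1]),-a[2]))
for f,th in((128,(-2.2,8)),(129,(-1,5.5)),(130,(0,3))):
    a=st(f,th);print(f,'tx %.1f ty %.1f wz %.1f'%(a[0]-b[0],-(a[1]-b[1]),-a[2]))
E
```

```text
-98 tx 0.0 ty -0.0 wz -0.0
-86 tx 12.0 ty -0.0 wz -0.0
-74 tx 24.0 ty -0.0 wz -0.0
-62 tx 35.8 ty 0.2 wz -0.4
-50 tx 47.4 ty 0.4 wz -1.1
-38 tx 59.1 ty 0.7 wz -1.7
-26 tx 70.8 ty 0.9 wz -2.3
-14 tx 82.5 ty 1.2 wz -3.0
-2 tx 94.2 ty 1.4 wz -3.6
0 tx 96.1 ty 1.5 wz -3.7
12 tx 108.0 ty 1.7 wz -4.1
24 tx 119.8 ty 1.9 wz -4.6
36 tx 131.6 ty 2.1 wz -5.2
48 tx 143.3 ty 2.5 wz -6.0
54 tx 149.1 ty 2.7 wz -6.5
58 tx 153.4 ty 1.0 wz -5.8
62 tx 157.6 ty -0.6 wz -5.0
66 tx 162.1 ty -2.7 wz -3.7
70 tx 166.7 ty -4.7 wz -2.5
74 tx 171.3 ty -6.4 wz -1.2
78 tx 176.0 ty -8.0 wz -0.0
86 tx 185.3 ty -10.1 wz 2.0
94 tx 193.4 ty -10.0 wz 2.2
102 tx 201.4 ty -9.7 wz 2.2
110 tx 209.4 ty -9.4 wz 2.2
118 tx 217.4 ty -9.1 wz 2.2
124 tx 223.4 ty -8.8 wz 2.2
128 tx 227.4 ty -8.8 wz 2.2
129 tx 227.6 ty -5.9 wz 1.0
130 tx 228.0 ty -3.0 wz -0.0
```

```bash
python3 -m creep '[[[0.006,0,0.0006],[0,0,0],0.005],[[0.015,0,0.0006],[0,0,0],0.005],[[0.025,0,0.0006],[0,0,0],0.005],[[0.0358,0.0002,0.0006],[0,0,-0.4],0.005],[[0.0474,0.0004,0.0006],[0,0,-1.1],0.005],[[0.0591,0.0007,0.0006],[0,0,-1.7],0.005],[[0.0708,0.0009,0.0006],[0,0,-2.3],0.005],[[0.0825,0.0012,0.0006],[0,0,-3.0],0.005],[[0.0942,0.0014,0.0006],[0,0,-3.6],0.005],[[0.0942,0.0014,0.0006],[0,0,-3.6],0.005],[[0.0942,0.0014,0.0006],[0,0,-3.6],0.005]]' 40
python3 - <<'E'
from h import *
snap('scene','s9');snap('top','t9')
W=cloud('top','t9')
for x in range(540,636,8):
    q=W[(abs(W[...,0]-x)<4)&(W[...,1]<-100)&(W[...,1]>-260)&(W[...,2]>12)&(W[...,2]<36)]
    print(x,np.sort(q[:,1]).round(0)[::2])
im=cv2.imread('pics/t9.png');a=cv2.resize(im[120:270,365:445],None,fx=4,fy=4,interpolation=2)
im=cv2.imread('pics/s9.png');b=cv2.resize(im[180:330,260:500],None,fx=2,fy=2,interpolation=2)
o=np.zeros((600,800,3),np.uint8);o[:,:320]=a;o[:300,320:]=b;cv2.imwrite('pics/z4.png',o)
E
```

```text
clock: 13.45
tool_pos: [489.9, -187.2, 32.9]
orientation: [[0.99, 0.06, -0.124], [0.124, 0.008, 0.992], [0.061, -0.998, 0.0]]
ft_force: [-6.8, -1.2, 12.3]
finger_gap: 0.13
540 [-232. -230. -229. -133. -132.]
548 [-229. -220. -191. -188. -184. -180. -172. -156. -153. -151. -148. -134.
 -131. -109. -106. -103.]
556 [-231. -230. -228. -202. -200. -200. -196. -194. -192. -191. -189. -186.
 -183. -178. -173. -170. -167. -161. -156. -155. -153. -150. -150. -147.
 -144. -133. -131. -130. -109. -106. -105.]
564 [-251. -229. -227. -214. -207. -205. -202. -200. -197. -170. -164. -161.
 -158. -156. -156. -152. -150. -150. -147. -145. -144. -130. -114. -112.
 -111. -108. -106.]
572 [-254. -253. -251. -250. -248. -228. -226. -213. -211. -208. -207. -205.
 -203. -200. -161. -156. -153. -152. -150. -147. -144. -144. -130. -128.
 -117. -114. -111. -111.]
580 [-251. -248. -246. -245. -242. -226. -225. -225. -212. -210. -208. -205.
 -202. -199. -183. -163. -161. -158. -158. -156. -153. -152. -150. -147.
 -146. -144. -141. -141. -130. -127. -127. -119. -116. -114. -113.]
588 [-246. -244. -242. -240. -2
[... 310 characters left out ...]
83. -179. -179. -177. -172. -153. -136. -127. -126. -122. -119. -116.
 -116. -113.]
604 [-238. -235. -233. -231. -229. -228. -223. -222. -221. -189. -177. -161.
 -144. -126. -124. -123. -119. -116. -115. -113. -111.]
612 [-235. -234. -231. -229. -227. -222. -221. -220. -208. -188. -183. -180.
 -164. -155. -149. -147. -136. -124. -123. -116. -115. -113. -111. -110.]
620 [-233. -232. -231. -229. -227. -227. -225. -222. -220. -220. -199. -183.
 -180. -169. -152. -147. -127. -124. -123. -115. -115. -113. -110. -110.]
628 [-235. -234. -231. -228. -226. -220. -218. -213. -205. -188. -174. -170.
 -167. -161. -159. -153. -149. -147. -143. -139. -137. -132. -126. -115.
 -112. -110. -110. -108. -107.]
```

View pics/z4.png

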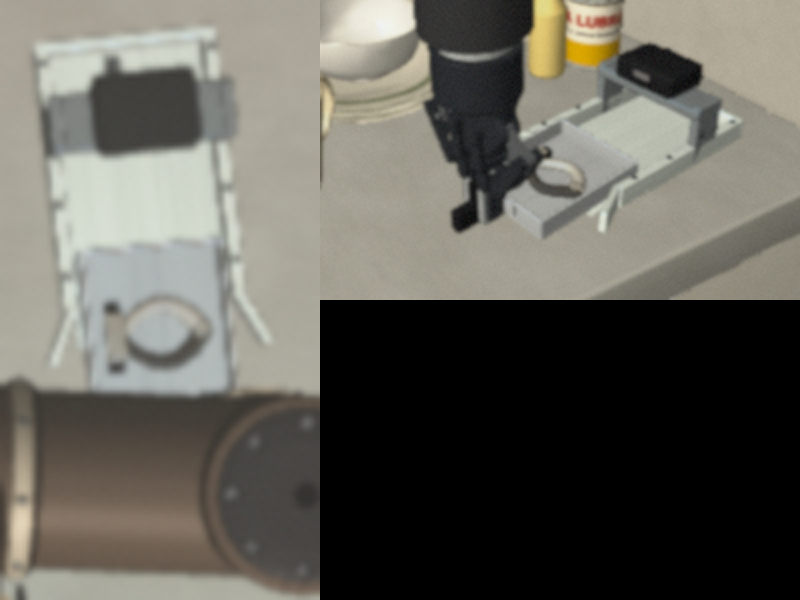

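```bash
cat > tab.py <<'E'
import numpy as np,sys
def st(f,th=None):
    if f<=-70: t=0;zr=0
    elif f<=0: t=np.arcsin(8*(f+70)/70/124);zr=0
    elif f<=54: t=np.arctan(8/(124-f));zr=0
    else:
        t=np.radians(np.interp(f,[54,62,70,78,86,94,125],[6.5,5,2.5,0,-2,-2.2,-2.2])) ; zr=8-(124-f)*np.sin(t)
    if th is not None: t=np.radians(th[0]);zr=th[1]
    c,s=np.cos(t),np.sin(t)
    return (f-124*c)-22*c-33.5*s, zr+33.5*c-22*s, np.degrees(t)
def rows(b,L):
    t=np.radians(b[2])
    for f in L:
        a=st(*f) if isinstance(f,tuple) else st(f)
        d,h=a[0]-b[0],a[1]-b[1]
        print(f,'tx %.1f ty %.1f wz %.1f'%(d*np.cos(t)+h*np.sin(t),d*np.sin(t)-h*np.cos(t),b[2]-a[2]))
E
python3 -c "
from tab import *
rows(st(-2),[8,18,28,38,48,54,58,62,66,70,74,78,82,86])"
```

```text
8 tx 9.8 ty 0.8 wz -0.4
18 tx 19.6 ty 1.5 wz -0.7
28 tx 29.4 ty 2.3 wz -1.2
38 tx 39.2 ty 3.2 wz -1.7
48 tx 48.9 ty 4.1 wz -2.4
54 tx 54.8 ty 4.7 wz -2.9
58 tx 59.1 ty 3.3 wz -2.2
62 tx 63.4 ty 2.0 wz -1.4
66 tx 68.1 ty 0.1 wz -0.2
70 tx 72.7 ty -1.5 wz 1.1
74 tx 77.5 ty -3.0 wz 2.3
78 tx 82.2 ty -4.3 wz 3.6
82 tx 86.9 ty -5.1 wz 4.6
86 tx 91.6 ty -5.8 wz 5.6
```

```bash
python3 -m creep '[[[0.0098,0.0008,0],[0,0,-0.4],0.005],[[0.0196,0.0015,0],[0,0,-0.7],0.005],[[0.0294,0.0023,0],[0,0,-1.2],0.005],[[0.0392,0.0032,0],[0,0,-1.7],0.005],[[0.0489,0.0041,0],[0,0,-2.4],0.005],[[0.0548,0.0047,0],[0,0,-2.9],0.005],[[0.0548,0.0047,0],[0,0,-2.9],0.005]]' 40
python3 - <<'E'
from h import *
snap('scene','s10')
im=cv2.imread('pics/s10.png');b=cv2.resize(im[180:330,260:500],None,fx=3,fy=3,interpolation=2)
cv2.imwrite('pics/z5.png',b)
E
```

```text
clock: 14.42
tool_pos: [543.4, -180.5, 31.6]
orientation: [[0.986, 0.108, -0.124], [0.123, 0.014, 0.992], [0.109, -0.994, 0.0]]
ft_force: [-10.4, -1.2, 14.9]
finger_gap: 0.13
```

View pics/z5.png

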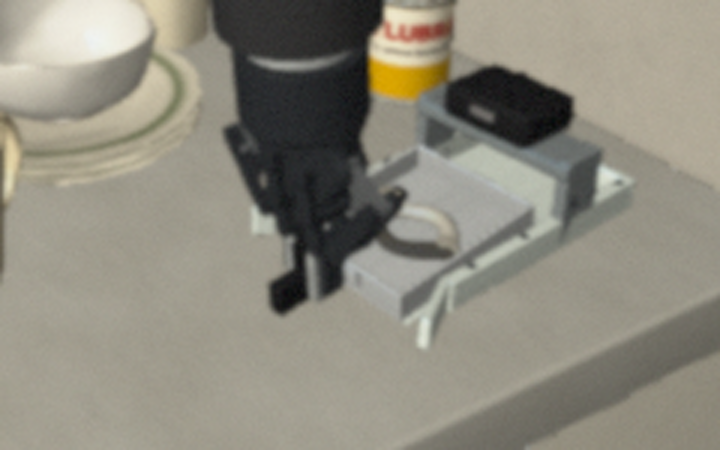

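```bash
python3 -c "
from tab import *
rows(st(54),[58,62,66,70,74,78,82,86,94,102,110])"
```

```text
58 tx 4.4 ty -1.2 wz 0.8
62 tx 8.8 ty -2.3 wz 1.5
66 tx 13.5 ty -3.9 wz 2.8
70 tx 18.3 ty -5.3 wz 4.0
74 tx 23.1 ty -6.6 wz 5.3
78 tx 27.9 ty -7.6 wz 6.5
82 tx 32.6 ty -8.2 wz 7.5
86 tx 37.3 ty -8.6 wz 8.5
94 tx 45.4 ty -7.6 wz 8.7
102 tx 53.3 ty -6.4 wz 8.7
110 tx 61.2 ty -5.2 wz 8.7
```

```bash
python3 -m creep '[[[0.0044,-0.0012,0],[0,0,0.8],0.005],[[0.0088,-0.0023,0],[0,0,1.5],0.005],[[0.0135,-0.0039,0],[0,0,2.8],0.005],[[0.0183,-0.0053,0],[0,0,4.0],0.005],[[0.0231,-0.0066,0],[0,0,5.3],0.005],[[0.0279,-0.0076,0],[0,0,6.5],0.005],[[0.0326,-0.0082,0],[0,0,7.5],0.005],[[0.0373,-0.0086,0],[0,0,8.5],0.005],[[0.0373,-0.0086,0],[0,0,8.5],0.005],[[0.0373,-0.0086,0],[0,0,8.5],0.005]]' 40
python3 - <<'E'
from h import *
snap('scene','s11');snap('top','t11')
im=cv2.imread('pics/s11.png');b=cv2.resize(im[180:330,300:500],None,fx=3,fy=3,interpolation=2)
im=cv2.imread('pics/t11.png');a=cv2.resize(im[110:220,365:430],None,fx=3,fy=3,interpolation=2)
o=np.zeros((450,800,3),np.uint8);o[:,:600]=b;o[:330,600:795]=a
cv2.imwrite('pics/z6.png',o)
E
```

```text
clock: 15.72
tool_pos: [581.2, -175.7, 44.0]
orientation: [[0.992, -0.035, -0.124], [0.124, -0.004, 0.992], [-0.036, -0.999, 0.0]]
ft_force: [-3.0, -0.4, 3.9]
finger_gap: 0.131
```

View pics/z6.png

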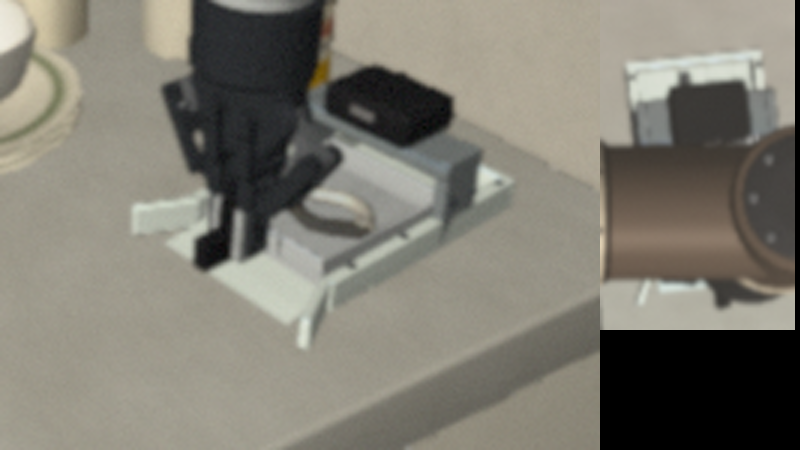

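```bash
python3 -c "
from tab import *
rows(st(86),[94,102,110,118,124,(128,(-2.2,8)),(129,(-1,5.5)),(130,(0,3)),(132,(0,3))])"
```

```text
94 tx 8.1 ty -0.2 wz 0.2
102 tx 16.1 ty -0.2 wz 0.2
110 tx 24.1 ty -0.1 wz 0.2
118 tx 32.2 ty -0.1 wz 0.2
124 tx 38.2 ty -0.1 wz 0.2
(128, (-2.2, 8)) tx 42.2 ty -0.2 wz 0.2
(129, (-1, 5.5)) tx 42.5 ty 2.7 wz -1.0
(130, (0, 3)) tx 43.0 ty 5.6 wz -2.0
(132, (0, 3)) tx 45.0 ty 5.5 wz -2.0
```

```bash
python3 -m creep '[[[0.0081,-0.0002,0],[0,0,0.2],0.005],[[0.0161,-0.0002,0],[0,0,0.2],0.005],[[0.0241,-0.0001,0],[0,0,0.2],0.005],[[0.0322,-0.0001,0],[0,0,0.2],0.005],[[0.0382,-0.0001,0],[0,0,0.2],0.005],[[0.0422,-0.0002,0],[0,0,0.2],0.005],[[0.045,-0.0002,0],[0,0,0.2],0.005],[[0.045,-0.0002,0],[0,0,0.2],0.005],[[0.045,-0.0002,0],[0,0,0.2],0.005]]' 40
python3 - <<'E'
from h import *
snap('scene','s12');snap('wrist','w12')
im=cv2.imread('pics/s12.png');b=cv2.resize(im[180:330,300:500],None,fx=3,fy=3,interpolation=2)
cv2.imwrite('pics/z7.png',b)
E
```

```text
clock: 16.95
tool_pos: [626.8, -170.0, 42.3]
orientation: [[0.992, -0.038, -0.124], [0.124, -0.005, 0.992], [-0.038, -0.999, 0.0]]
ft_force: [0.7, -0.2, -2.8]
finger_gap: 0.129
```

View pics/z7.png

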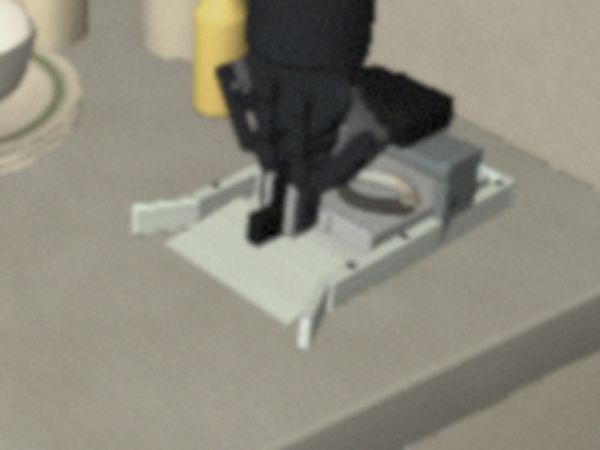

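View pics/w12.png

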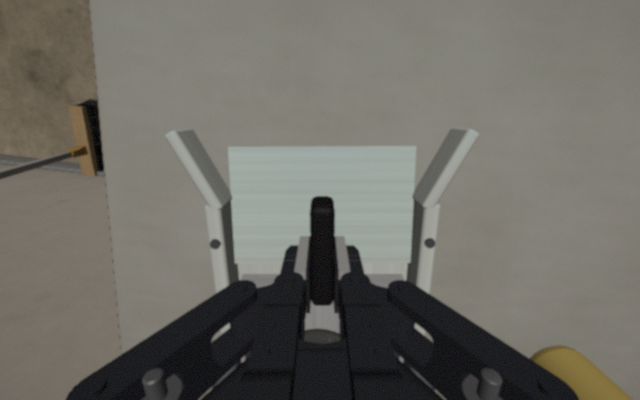

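```bash
python3 - <<'E'
from h import *
W=cloud('wrist','w12');e=np.array([.992,.125]);L=np.array([640,-168.9])
for u in (245,262,385,400):
  for v in range(250,286,3):
    p=W[v,u];print(u,v,((p[:2]-L)@e).round(1),p[2].round(1),end=' | ')
  print()
im=cv2.imread('pics/w12.png');cv2.imwrite('pics/z8.png',cv2.resize(im[220:300,210:450],None,fx=3,fy=3,interpolation=2))
E
```

```text
245 250 -9.8 7.8 | 245 253 -7.9 8.2 | 245 256 -5.6 7.6 | 245 259 -3.6 7.8 | 245 262 -1.8 8.2 | 245 265 3.1 3.4 | 245 268 5.1 3.7 | 245 271 7.3 3.5 | 245 274 6.7 8.0 | 245 277 7.0 10.9 | 245 280 -25.3 63.6 | 245 283 -26.2 67.1 | 
262 250 -9.6 7.5 | 262 253 -7.2 6.8 | 262 256 -5.9 8.2 | 262 259 -3.8 8.1 | 262 262 -2.2 8.9 | 262 265 3.4 2.9 | 262 268 5.4 3.2 | 262 271 7.1 3.9 | 262 274 6.6 8.2 | 262 277 6.3 12.0 | 262 280 6.9 14.4 | 262 283 7.0 17.3 | 
385 250 -9.7 8.1 | 385 253 -7.4 7.4 | 385 256 -5.1 7.0 | 385 259 -3.3 7.5 | 385 262 -1.6 8.2 | 385 265 3.2 3.6 | 385 268 5.2 3.8 | 385 271 7.4 3.7 | 385 274 7.1 7.7 | 385 277 6.6 11.9 | 385 280 7.0 14.4 | 385 283 7.2 17.2 | 
400 250 -9.3 7.2 | 400 253 -7.2 7.1 | 400 256 -5.6 7.9 | 400 259 -4.1 9.0 | 400 262 -1.2 7.4 | 400 265 3.4 3.2 | 400 268 5.1 4.0 | 400 271 7.4 3.8 | 400 274 6.9 8.0 | 400 277 6.6 11.9 | 400 280 -25.1 63.5 | 400 283 -26.0 67.0 |
```

View pics/z8.png

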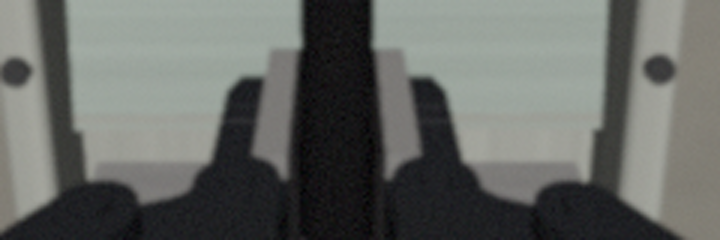

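```bash
python3 -m creep '[[[-0.0005,0.002,0],[0,0,-0.7],0.005],[[-0.001,0.004,0],[0,0,-1.5],0.005],[[-0.0012,0.0057,0],[0,0,-2.2],0.005],[[-0.0012,0.0057,0],[0,0,-2.2],0.005],[[-0.0012,0.0057,0],[0,0,-2.2],0.005]]' 40
python3 - <<'E'
from h import *
snap('wrist','w13');W=cloud('wrist','w13');e=np.array([.992,.125]);L=np.array([640,-168.9])
for u in (262,385):
  for v in range(256,290,3):
    p=W[v,u];print(v,((p[:2]-L)@e).round(1),p[2].round(1),end=' | ')
E
```

```text
clock: 17.68
tool_pos: [625.0, -170.3, 37.5]
orientation: [[0.992, 0.0, -0.124], [0.124, -0.0, 0.992], [0.0, -1.0, -0.0]]
ft_force: [-2.5, 1.2, 5.6]
finger_gap: 0.132
256 -9.1 8.0 | 259 -6.8 7.7 | 262 -4.5 7.3 | 265 -2.9 8.0 | 268 -1.0 8.2 | 271 4.6 3.0 | 274 6.3 3.7 | 277 5.9 7.4 | 280 6.1 10.2 | 283 5.8 13.5 | 286 5.6 16.6 | 289 -21.6 55.5 | 256 -8.8 7.8 | 259 -7.2 8.4 | 262 -4.7 7.8 | 265 -3.4 9.0 | 268 2.2 3.5 | 271 4.6 3.1 | 274 6.3 3.9 | 277 6.3 7.1 | 280 7.0 9.2 | 283 5.5 14.2 | 286 6.5 15.6 | 289 -22.4 56.7 |
```

```bash
python3 -m creep '[[[0,0,0],[0,0,0],0.015],[[0,0,0],[0,0,0],0.03],[[0,0,0],[0,0,0],0.04],[[0,0,0],[0,0,0],0.04],[[0,-0.01,0],[0,0,0],0.04],[[0,-0.03,0],[0,0,0],0.04],[[0,-0.07,0],[0,0,0],0.04],[[-0.02,-0.12,0],[0,0,0],0.04],[[-0.05,-0.16,0],[0,0,0],0.04],[[-0.09,-0.18,0],[0,0,0],0.04],[[-0.13,-0.18,0],[0,0,0],0.04],[[-0.17,-0.18,0],[0,0,0],0.04],[[-0.17,-0.18,0],[0,0,0],0.04]]'
python3 - <<'E'
from h import *
snap('scene','s14');snap('top','t14');snap('wrist','w14')
im=cv2.imread('pics/s14.png');b=cv2.resize(im[180:330,300:500],None,fx=2.5,fy=2.5,interpolation=2)
im=cv2.imread('pics/t14.png');a=cv2.resize(im[110:220,365:440],None,fx=4,fy=4,interpolation=2)
o=np.zeros((450,800,3),np.uint8);o[:375,:500]=b;o[:440,500:]=a
cv2.imwrite('pics/z9.png',o)
W=cloud('wrist','w14')
for x in range(590,780,8):
    q=W[(abs(W[...,0]-x)<4)&(abs(W[...,1]-(-167.6+.1263*(x-650)))<20)]
    if len(q):print(x,np.nanpercentile(q[:,2],[5,50,95]).round(1))
E
```

```text
clock: 19.35
tool_pos: [454.2, -191.7, 218.2]
orientation: [[0.992, 0.002, -0.123], [0.123, 0.0, 0.992], [0.002, -1.0, 0.0]]
ft_force: [0.9, 0.8, 0.2]
finger_gap: 0.465
590 [ 1.7  3.6 32.2]
598 [ 2.7  4.2 33.9]
606 [ 3.7  5.3 33.9]
614 [ 4.6  6.2 33.9]
622 [ 5.6  7.1 33.8]
630 [ 6.5  8.  34. ]
638 [ 6.5 15.1 33.9]
646 [ 3.3 18.4 32.6]
654 [23.3 23.7 24.2]
662 [6.  7.  7.7]
670 [5.6 6.6 7.6]
678 [5.5 6.5 7.7]
686 [ 5.9 12.5 17.1]
694 [ 6.7 15.3 18.4]
702 [ 5.7  6.8 14.4]
710 [5.7 6.7 7.6]
718 [5.9 6.6 7.5]
```

View pics/z9.png

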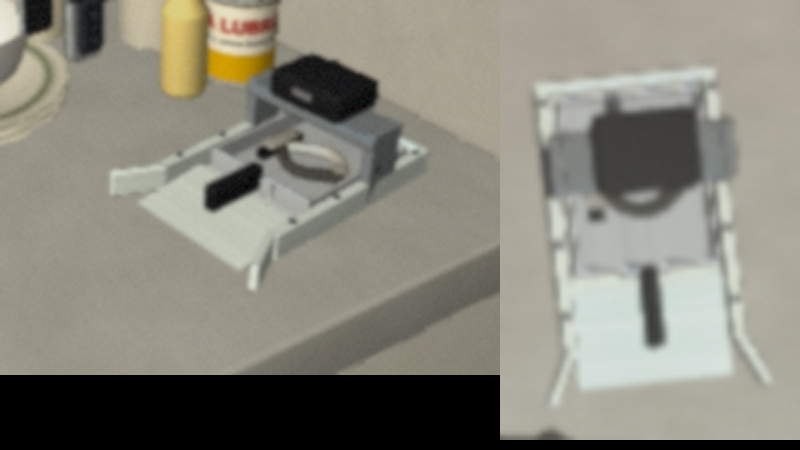

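View pics/t14.png

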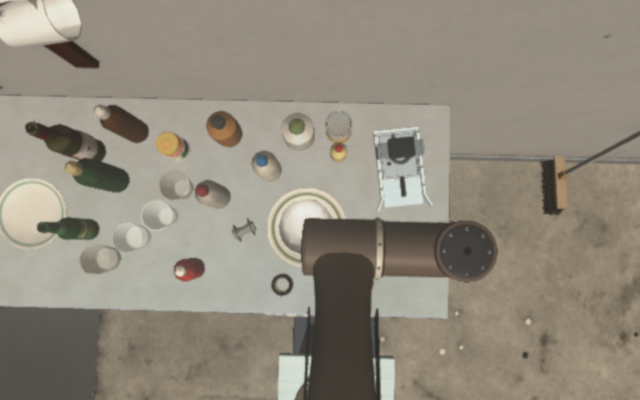

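```bash
python3 -c "
from station import robot
print(robot.finish_job())"
```

```text
the job is handed in; nothing more can be done
None
```

The caliper is lying flat in the tray, and the tray is seated on the stand's deck. I handed the job in at about 19 s on the robot's clock, with the gripper clear of everything.

- **How it was done:** I placed the caliper near the middle of the tray, then gripped the tray's handle and lined it up with the stand, which is turned about 7°. I pushed it up the ramp and under the gantry, tilting the tool to follow the tray. Finally I lowered the rear edge behind the lip and let go.
- **Tray position:** The last depth check showed the tray floor level, at about 6.6 mm from back to front against the 6 mm expected. The rear edge is about 6 to 7 mm past the lip, so the tray's origin is about 68 mm ahead of it, within the 62 to 75 mm range.
- **Caliper:** In the last pictures it is still in the tray and looks flat, though the gantry hides part of it in the top view.
- **Other objects:** By eye, the hub shell, tape roll, oil bottle and grease tin look unmoved in the last top view. I did not measure them.
- **Forces:** The wrist force readings I saw stayed below about 20 N.
- **Disagreements:** Estimates of where the lip is differed by about 6 mm between the first views. The close-up after the push settled it.

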